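# Roll the copper coupling home against the rail's stop

### The job

Pick up the standing push paddle from its rubber mat and with it gently roll the copper coupling along the rail, over the low lip and into the pocket in front of the stop; then press it lightly against the stop's facing bar, with about 5 newtons, for one second. The stop is only clamped by friction and must not be shifted from its setting, and the coupling is to be moved with the paddle only. Then, with the coupling left in the pocket, stand the paddle upright back on the middle of its mat, let go, and leave the other things on the counter alone.

Things in the scene. Friction and masses are not known exactly. Their poses are not given: they have to be found in the camera images.
- rail: straight aluminium channel fixed on the counter, 360 mm long (its x), 116 mm wide outside (y), 100 mm inside, side walls 32 mm high over the counter; open at both ends. Origin: centre of the underside, at counter level; the channel floor is 10 mm above it. The coupling is pushed along the rail's +x.
- stop: steel block across the channel, 96 mm wide, 20 mm thick, 48 mm tall over the channel floor, clamp knob behind (top 64 mm above the counter). Origin: middle of its face towards the coupling, at channel floor height; axes as the rail's (x = push direction). A screw-set facing bar stands 0 to 12 mm proud of it. Set differently each time; slides along +x when pushed with over 10 N.
- coupling: copper pipe coupling, a smooth cylinder 54 mm in diameter and 92 mm long, about 0.35 kg, lying across the channel and rolling freely along it. Origin: its centre (on its axis, 37 mm above the counter while it lies on the channel floor). Its y axis is its own axis; x and z turn with it as it rolls.
- paddle: push paddle standing on its mat, about 0.22 kg: a grey plastic blade 30 mm thick (its x), 80 mm wide (its y), 50 mm high, with an upright wooden handle on its middle, 26 mm (x) by 36 mm (y), from 50 to 132 mm above the underside. Origin: centre of the underside of the blade, z up. Either wide face pushes.
- mat: black rubber mat fixed on the counter, 130 mm (x) by 120 mm (y), 4 mm thick. Origin: centre of the underside.
- mug: white mug standing on the counter, 80 mm across, 95 mm tall; bystander. Origin: centre of the underside.
- bottle: clear plastic bottle standing on the counter, 64 mm across, 170 mm tall; bystander. Origin: centre of the underside.
- tin: tin with a paper label standing on the counter, 76 mm across, 85 mm tall; bystander. Origin: centre of the underside.
- lip (a point): top edge, on the stop's side, of a low lip that the stop carries 51.5 mm before its face: 2.5 mm above the channel floor, 8 mm wide, with a 30 mm ramp up to it. Past it is the pocket, at floor height. The coupling meets the facing bar (70 mm wide, at its axis height) with its axis 27 to 39 mm before the block's face: how far the bar stands out is not reported and must be felt.
Things that resemble listed ones, but are neither listed nor needed, are in the scene too. There is more than one size of the mat; the job needs the larger.

How it is judged:
By the outcome, as a careful person would: the job done as asked, in the order asked, and still so for the second after the job is handed in, with the robot touching nothing.
It also fails if it takes over 70 s, if anything falls off the work surface, if the arm or the gripper's body presses on something with over 40 N, if the wrist force passes 120 N, or if a joint passes its speed limit or range.

### The arm

A 6-joint arm with a two-finger parallel gripper is mounted at the origin on the work surface. World frame = base frame: x ahead of the robot, y to its left, z up, the work surface at z = 0. Lengths are in m, angles in degrees, forces in N, time in s.
With the tool pointing down it reaches from about 0.25 to 0.725 m from the base axis. Payload 9.7 kg.
Tool frame: the origin (TCP) lies at the very end of the fingers, on their centre line; the grasp point (between the pads) lies 19 mm behind it; y points along the fingers, x is the direction in which the jaws open and shut, and the axes are right-handed (so a half turn about y gives the same grasp; the last joint's range is limited). The gripper opens to 85 mm and grips with 20 to 120 N. Pads are 22 mm wide; open, the fingers measure 114 mm over their backs; the gripper's body (76 mm by 85 mm) begins 54 mm behind the grasp point. The pads swing forward as they close: fully open they stand 13 mm farther back than shut.
Start: joints at [-70.818, 4.979, 10.078, 95.1, 0, 90], TCP at [0.181, -0.519, 0.194] pointing down, gripper open.
Joint ranges: [-179.16, 179.16], [-48.56, 103.87], [-65.8, 70.77], [-126.05, 130.52], [-82.76, 87.17], [-180, 180]. Speed limits (degrees/s): [127.2, 127.2, 147.25, 180, 180, 180].

### API

Orientations are given as [roll, pitch, yaw] about the fixed x, y, z axes, in that order (R = Rz(yaw) Ry(pitch) Rx(roll)).
In Python, from workcell import bot gives the robot as it stands.
- The arm moves only by the shell command python3 -m jog 'ROWS' [FORCE]. ROWS is JSON, a list of rows, each an object with "rotation": the turn, a rotation vector about the world's x, y, z in degrees, a list of three; "travel": the shift along the world's x, y, z in mm, a list of three; "jaw": the gripper command: -1 is shut, 1 is fully open, values between are in proportion. In form: [{"rotation": [rx, ry, rz], "travel": [x, y, z], "jaw": jaw}, ...]. A call has 1 to 8 rows; each row shifts and turns the commanded pose from where the row before left it; what a row does not reach is not made up. A row lasts 1/8 s, in which the tool goes at most 62.5 mm and 10.7 degrees, less where a joint would pass 70% of its speed; a pose out of reach is approached as far as the arm can. A call with a gripper value outside its range is refused whole. The fingers move at their own pace and stop on an object; FORCE is the grip in N (left out, the last holds). Time passes only in rows, so rows that do not move let the fingers close. It gives the time, the measured TCP pose, the force and the opening at its end, in the units of the state.
- bot.get_obs(): the state, without advancing time (a new reading comes with each control period).
- bot.camera(name): name is "scene" or "top" or "wrist"; returns the picture (480x640x3 uint8, red, green, blue); there is no depth.
- bot.camera_params(name): a dict with "K" (3x3 intrinsics, pixels), "view" (4x4, takes a point from world to camera coordinates). Camera axes: x right, y up, looking along -z (the intrinsics and any distortion apply to the point x, -y, -z); pixel columns grow to the right and rows downward; lengths in m; the calibration is good to about 2 mm. A picture is of the moment at which its call begins: read the wrist's pose just before it. camera_params takes no time and is no camera call; for the wrist camera it gives the pose at the moment of the call.
- bot.job_done(): hands the job in, once; it reports no verdict.
Trained networks look in the newest picture that a camera, given by its name, has taken for a name from the list of things; names that differ only in an ending like _2 or _b are one class to them, and where a whole thing is asked for, a point or a joint stands for the part that bears it (a point fixed in the world has none). Each returns a list of dicts, best first, with "score" (0 to 1); they miss things now and then, are a little off and sometimes report something else, mostly with a low value. They report only what shows in the picture. A call takes as long as a camera call. They do not tell look-alikes from the thing itself.
- bot.recognise(camera, thing): "xy" ([column, row] in pixels, amid what is visible of it).
- bot.trace(camera, thing): "mask" (480x640 bool, what is visible of it) and "xy" ([column, row] in pixels, amid what is visible of it).
The state is a dict: "time": time; "q": joint angles; "qd": joint speeds; "joint_efforts": joint torques, N m; "ee_pos": TCP position; "tcp_rot": TCP orientation; "wrist_force": force on the tool from outside, world axes, zero at the start; "torque": the same for the moment, N m; "opening": finger opening in m.
Only numpy, scipy, OpenCV 4.12 (cv2) and the standard library are available. Lean on these libraries where they do the work, as an engineer would, in place of code of your own. Each camera call takes 0.05 s, during which the arm holds its last target.

## Working session

There is one attempt and no reset: what is moved stays moved. The work goes in short steps, Python scripts to look and compute and a shell command to move; the robot and the scene stay as the last step left them, time stands still between calls to the robot, and variables do not carry over. Pictures are saved under pics/ and viewed, and the job is handed in when it is done.

```bash
ls; mkdir -p pics; cat > h.py <<'E'
import numpy as np, cv2
from workcell import bot
def ray(cam,px,P=None):
    P=P or bot.camera_params(cam); K=np.array(P["K"]);V=np.array(P["view"])
    R=V[:3,:3];t=V[:3,3];o=-R.T@t
    d=np.linalg.solve(K,[px[0],px[1],1.0]); d=R.T@np.array([d[0],-d[1],-d[2]])
    return o,d
def onz(cam,px,z,P=None):
    o,d=ray(cam,px,P); s=(z-o[2])/d[2]; return o+s*d
def proj(cam,p,P=None):
    P=P or bot.camera_params(cam); K=np.array(P["K"]);V=np.array(P["view"])
    c=V[:3,:3]@np.array(p)+V[:3,3]; q=K@np.array([c[0],-c[1],-c[2]]); return q[:2]/q[2]
def save(n,im): cv2.imwrite('pics/'+n+'.png',np.ascontiguousarray(im[:,:,::-1]))
E
python3 - <<'E'
from h import *
np.set_printoptions(precision=4,suppress=True)
print(bot.get_obs())
for c in ("scene","top"):
    P=bot.camera_params(c);print(c,{k:(np.array(v) if not isinstance(v,str) else v) for k,v in P.items()})
    save(c+'0',bot.camera(c))
    for t in ["rail","stop","coupling","paddle","mat","mug","bottle","tin","lip"]:
        try: print(t,[(np.round(r["xy"],1),round(r["score"],2)) for r in bot.recognise(c,t)])
        except Exception as e: print(t,e)
E
```

```text
pics
{'time': 0.0, 'q': array([-70.8166,   5.0107,  10.0351,  95.0982,   0.0011,  89.9978]), 'qd': array([-0.0355,  0.1081, -0.0097, -0.1135, -0.0841, -0.1281]), 'joint_efforts': array([  0.0007, -52.039 ,  46.4803,   0.0164,   0.0001,   0.    ]), 'ee_pos': array([ 0.1806, -0.5192,  0.1937]), 'tcp_rot': array([-89.9989,   0.0738, -70.8144]), 'wrist_force': array([ 0.5632,  0.5294, -0.364 ]), 'torque': array([-0.0362,  0.0455,  0.0301]), 'opening': 0.0851589684592361}
scene {'K': array([[559.1992,   0.    , 313.9711],
       [  0.    , 559.1992, 237.0169],
       [  0.    ,   0.    ,   1.    ]]), 'view': array([[ 0.0209,  0.9998,  0.0054, -0.043 ],
       [-0.6744,  0.0101,  0.7383,  0.3498],
       [ 0.7381, -0.019 ,  0.6744, -1.8381],
       [ 0.    ,  0.    ,  0.    ,  1.    ]])}
rail [(array([341.4, 227.7]), 0.87)]
stop [(array([385.3, 223.8]), 0.73)]
coupling [(array([310.4, 221.7]), 0.79)]
paddle [(array([189.5, 216.8]), 0.72)]
mat [(array([225.5, 195.2]), 0.75), (array([191.1, 236.9]), 0.55), (array([253.4, 287.8]), 0.25)]
mug [(array([465.2, 236.4]), 0.73)]
bottle [(array([254
[... 170 characters left out ...]
,
       [  0.    , 518.8003, 235.1696],
       [  0.    ,   0.    ,   1.    ]]), 'view': array([[ 0.0081, -0.9996,  0.0254,  0.0235],
       [ 0.9815,  0.0128,  0.1908, -0.555 ],
       [-0.1911,  0.0233,  0.9813, -0.9817],
       [ 0.    ,  0.    ,  0.    ,  1.    ]])}
rail [(array([283.2, 264.1]), 0.9)]
stop [(array([231.2, 264.8]), 0.72)]
coupling [(array([322.2, 265.5]), 0.63)]
paddle [(array([472.3, 257. ]), 0.58)]
mat [(array([442.9, 346.8]), 0.92), (array([384.5, 142.4]), 0.65), (array([457.7, 271.1]), 0.56)]
mug [(array([129.2, 230.8]), 0.93)]
bottle [(array([385.7, 142.7]), 0.92)]
tin [(array([473.7, 156.2]), 0.97), (array([323.8, 261.8]), 0.45)]
lip [(array([230.9, 263.4]), 0.63)]
```

View pics/scene0.png

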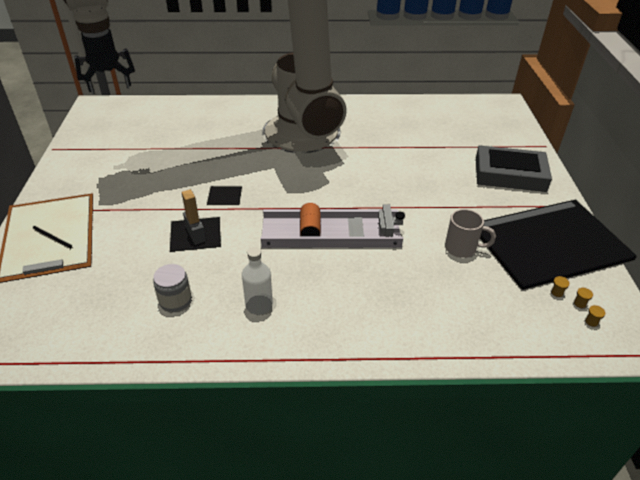

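View pics/top0.png

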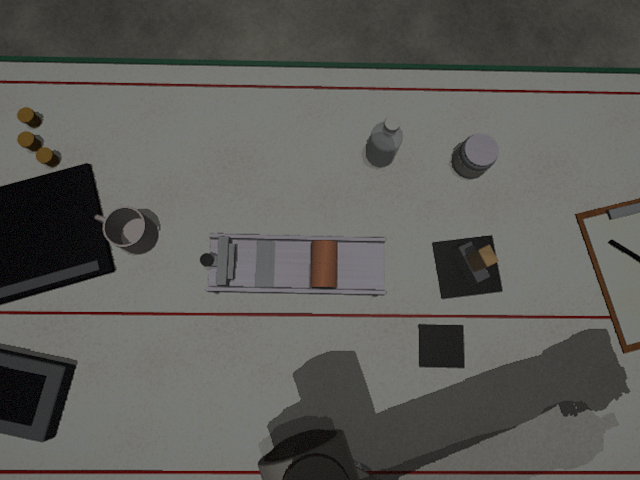

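```bash
python3 - <<'E'
from h import *
im=cv2.imread('pics/top0.png')
c=cv2.resize(im[225:305,200:400],None,fx=4,fy=4,interpolation=cv2.INTER_CUBIC); cv2.imwrite('pics/c1.png',cv2.convertScaleAbs(c,alpha=1.5))
c=cv2.resize(im[225:305,425:515],None,fx=7,fy=7,interpolation=cv2.INTER_CUBIC); cv2.imwrite('pics/c2.png',cv2.convertScaleAbs(c,alpha=1.8))
s=cv2.imread('pics/scene0.png')
c=cv2.resize(s[180:260,160:260],None,fx=7,fy=7,interpolation=cv2.INTER_CUBIC); cv2.imwrite('pics/c3.png',c)
E
```

```text
(no output)
```

View pics/c1.png

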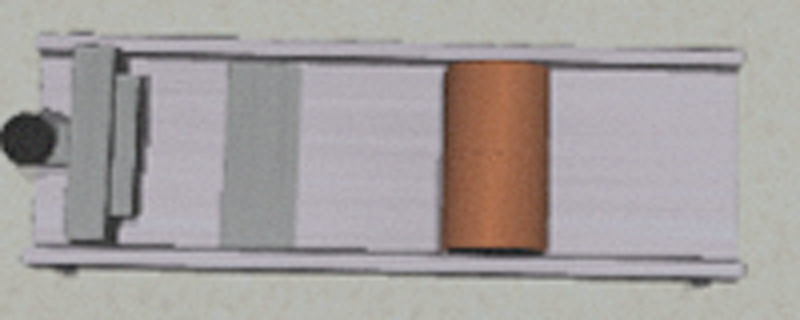

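View pics/c2.png

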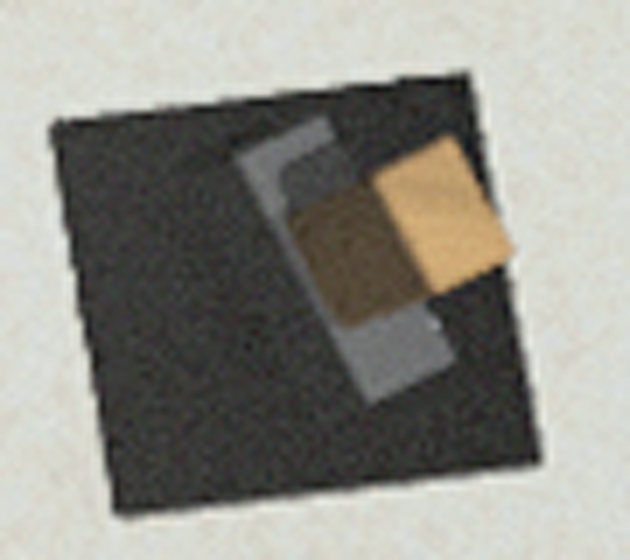

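View pics/c3.png

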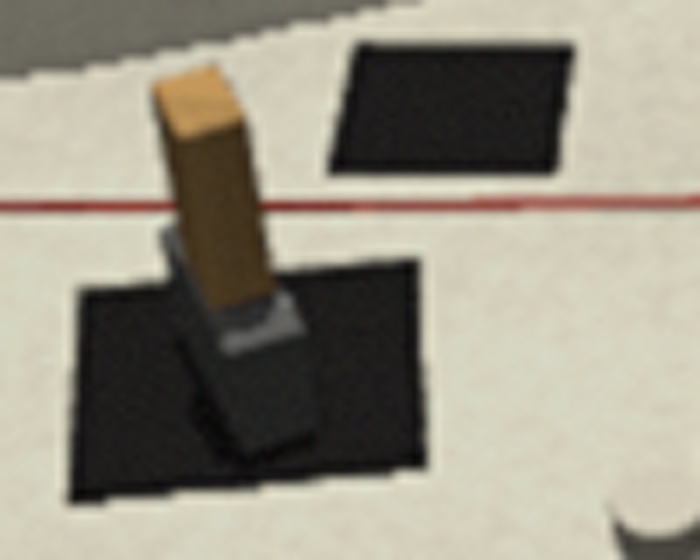

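```bash
python3 - <<'E'
from h import *
np.set_printoptions(precision=4,suppress=True)
def pt(p,s,off,z): return onz('top',[(p[0]+.5)/s-.5+off[0],(p[1]+.5)/s-.5+off[1]],z)
def rep(n,pts,s,off,z):
    q=np.array([pt(p,s,off,z)[:2] for p in pts]); print(n,q.tolist() and q.round(4).tolist(),'c',q.mean(0),'sides',[round(float(np.linalg.norm(q[i]-q[i-1])),4) for i in range(len(q))],'ang',[round(float(np.degrees(np.arctan2(*(q[i]-q[i-1])[::-1]))),1) for i in range(len(q))])
o=(425,225)
rep('mat',[(55,122),(468,72),(540,463),(118,515)],7,o,.004)
rep('handle',[(370,182),(450,135),(512,250),(437,293)],7,o,.136)
rep('blade',[(236,157),(328,117),(455,358),(372,403)],7,o,.054)
o=(200,225)
rep('rail',[(40,37),(741,53),(742,268),(25,258)],4,o,.032)
rep('coup',[(447,61),(548,61),(545,248),(443,248)],4,o,.037)
rep('stoptop',[(77,44),(113,44),(103,240),(68,240)],4,o,.058)
rep('lip',[(228,61),(300,61),(294,248),(220,248)],4,o,.0125)
rep('bar',[(117,74),(137,74),(129,216),(110,216)],4,o,.047)
E
```

```text
mat [[0.5528, -0.2075], [0.5697, -0.3332], [0.4522, -0.3481], [0.4357, -0.2222]] c [ 0.5026 -0.2777] sides [0.118, 0.1268, 0.1184, 0.127] ang [7.1, -82.3, -172.8, 97.5]
handle [[0.5136, -0.2577], [0.5263, -0.2795], [0.496, -0.2942], [0.4844, -0.2738]] c [ 0.5051 -0.2763] sides [0.0333, 0.0253, 0.0337, 0.0234] ang [29.0, -59.6, -154.2, 119.5]
blade [[0.5341, -0.2469], [0.546, -0.2739], [0.4772, -0.3067], [0.4642, -0.2824]] c [ 0.5054 -0.2775] sides [0.0784, 0.0295, 0.0763, 0.0276] ang [27.0, -66.1, -154.5, 118.1]
rail [[0.5586, 0.2529], [0.5549, -0.1033], [0.4455, -0.1021], [0.4468, 0.2548]] c [0.5015 0.0756] sides [0.1118, 0.3562, 0.1095, 0.3569] ang [-1.0, -90.6, 179.4, 89.8]
coup [[0.5479, 0.0467], [0.5486, -0.0045], [0.454, -0.0032], [0.4535, 0.0476]] c [0.501  0.0216] sides [0.0945, 0.0511, 0.0946, 0.0507] ang [-0.6, -89.3, 179.2, 90.6]
stoptop [[0.5503, 0.2295], [0.5505, 0.2118], [0.4536, 0.2126], [0.4535, 0.2295]] c [0.502  0.2209] sides [0.0968, 0.0177, 0.0968, 0.0169] ang [0.0, -89.3, 179.5, 90.6]
lip [[0.551, 0.1595], [0.5515, 0.1224], [0.455, 0.123], [0.4546, 0.1605]] c [0.503  0.1414] sides [0.0965, 0.0371, 0.0966, 0.0375] ang [-0.6, -89.3, 179.6, 90.6]
bar [[0.5374, 0.2109], [0.5375, 0.201], [0.4666, 0.2021], [0.4665, 0.2114]] c [0.502  0.2064] sides [0.0709, 0.0099, 0.0709, 0.0093] ang [-0.4, -89.3, 179.1, 90.6]
```

```bash
python3 -m jog '[{"rotation":[0,0,1],"travel":[40,30,2],"jaw":0.6},{"rotation":[0,0,1],"travel":[40,30,0],"jaw":0.6},{"rotation":[0,0,1],"travel":[40,30,0],"jaw":0.6},{"rotation":[0,0,1],"travel":[40,30,0],"jaw":0.6},{"rotation":[0,0,1],"travel":[40,30,0],"jaw":0.6},{"rotation":[0,0,1],"travel":[40,30,0],"jaw":0.6},{"rotation":[0,0,1],"travel":[40,30,0],"jaw":0.6},{"rotation":[0,0,1],"travel":[40,30,0],"jaw":0.6}]' 40
python3 - <<'E'
from h import *
np.set_printoptions(precision=4,suppress=True)
o=bot.get_obs();print(o['q'],o['ee_pos'],o['tcp_rot'],o['wrist_force'])
save('w1',bot.camera('wrist'))
P=bot.camera_params('wrist');print(np.array(P['K']),np.array(P['view']))
E
```

```text
time: 2.0
ee_pos: [0.5019, -0.2783, 0.1965]
tcp_rot: [-90.0, -0.0, -62.8]
wrist_force: [-0.1, -0.7, 0.1]
opening: 0.0685
[-29.0039   8.3559  14.0132  95.6356  -0.0046 123.7758] [ 0.5019 -0.2783  0.1965] [-89.9917  -0.0206 -62.7797] [-0.1344 -0.6642  0.0823]
[[408.857    0.     320.9548]
 [  0.     408.857  241.0344]
 [  0.       0.       1.    ]] [[ 0.46   -0.8879 -0.0001 -0.4771]
 [ 0.8517  0.4413 -0.2825 -0.2725]
 [ 0.2509  0.1299  0.9593 -0.471 ]
 [ 0.      0.      0.      1.    ]]
```

View pics/w1.png

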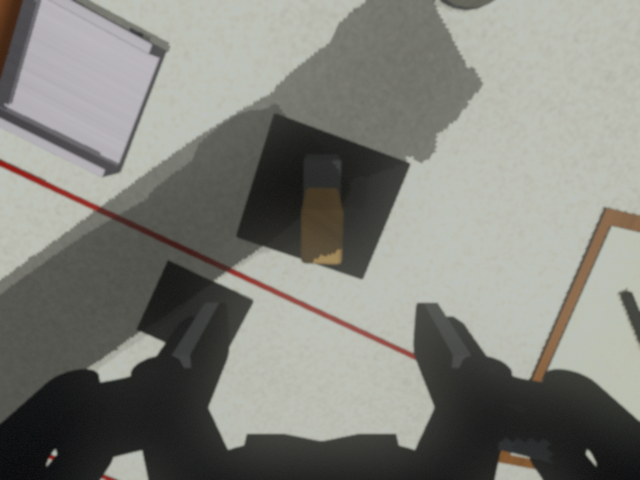

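```bash
R='{"rotation":[0,0,10],"travel":[0,0,0],"jaw":0.4}'; python3 -m jog '[{"rotation":[0,0,10],"travel":[3,1,0],"jaw":0.4},{"rotation":[0,0,10],"travel":[0,0,0],"jaw":0.4},{"rotation":[0,0,10],"travel":[0,0,0],"jaw":0.4},{"rotation":[0,0,10],"travel":[0,0,0],"jaw":0.4},{"rotation":[0,0,10],"travel":[0,0,0],"jaw":0.4},{"rotation":[0,0,10],"travel":[0,0,0],"jaw":0.4},{"rotation":[0,0,10],"travel":[0,0,0],"jaw":0.4},{"rotation":[0,0,10],"travel":[0,0,0],"jaw":0.4}]' 40
python3 -m jog '[{"rotation":[0,0,10],"travel":[0,0,0],"jaw":0.4},{"rotation":[0,0,10],"travel":[0,0,0],"jaw":0.4},{"rotation":[0,0,10],"travel":[0,0,0],"jaw":0.4},{"rotation":[0,0,10],"travel":[0,0,0],"jaw":0.4},{"rotation":[0,0,10],"travel":[0,0,0],"jaw":0.4},{"rotation":[0,0,10],"travel":[0,0,0],"jaw":0.4},{"rotation":[0,0,10],"travel":[0,0,0],"jaw":0.4},{"rotation":[0,0,10],"travel":[0,0,0],"jaw":0.4}]' 40
python3 -m jog '[{"rotation":[0,0,10],"travel":[0,0,0],"jaw":0.4},{"rotation":[0,0,10],"travel":[0,0,0],"jaw":0.4},{"rotation":[0,0,0],"travel":[0,0,0],"jaw":0.4}]' 40
python3 - <<'E'
from h import *
np.set_printoptions(precision=4,suppress=True)
o=bot.get_obs();print(o['q'],o['ee_pos'],o['tcp_rot'],o['wrist_force'])
save('w2',bot.camera('wrist'))
for z in (.054,.136): print(proj('wrist',[*o['ee_pos'][:2],z]),proj('wrist',[.5052,-.277,z]))
E
```

```text
time: 3.05
ee_pos: [0.5037, -0.2785, 0.1964]
tcp_rot: [-90.0, 0.0, 17.5]
wrist_force: [-0.5, -0.3, -0.3]
opening: 0.0602
time: 4.05
ee_pos: [0.5037, -0.2785, 0.1964]
tcp_rot: [-90.0, -0.0, 97.5]
wrist_force: [-0.6, 0.0, -0.2]
opening: 0.0594
time: 4.42
ee_pos: [0.5037, -0.2785, 0.1963]
tcp_rot: [-90.0, -0.0, 117.1]
wrist_force: [-0.1, -0.1, 0.3]
opening: 0.0596
[-28.9374   8.6089  14.2764  95.673   -0.0002 -56.0502] [ 0.5037 -0.2785  0.1963] [-89.9968  -0.0044 117.1128] [-0.112  -0.0892  0.3372]
[321.5801 213.5642] [322.3612 216.021 ]
[321.6883 242.9888] [322.7143 246.1492]
```

View pics/w2.png

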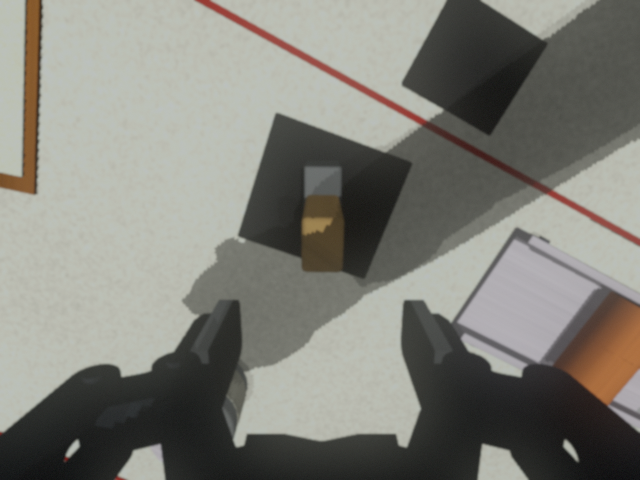

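```bash
python3 -m jog '[{"rotation":[0,0,0],"travel":[0,1,-20],"jaw":0.4},{"rotation":[0,0,0],"travel":[0,0,-20],"jaw":0.4},{"rotation":[0,0,0],"travel":[0,0,-20],"jaw":0.4},{"rotation":[0,0,0],"travel":[0,0,-20],"jaw":0.4},{"rotation":[0,0,0],"travel":[0,0,-20],"jaw":0.4},{"rotation":[0,0,0],"travel":[0,0,-20],"jaw":0.4},{"rotation":[0,0,0],"travel":[0,0,0],"jaw":0.4},{"rotation":[0,0,0],"travel":[0,0,0],"jaw":0.0}]' 50
python3 -m jog '[{"rotation":[0,0,0],"travel":[0,0,0],"jaw":-0.3},{"rotation":[0,0,0],"travel":[0,0,0],"jaw":-1},{"rotation":[0,0,0],"travel":[0,0,0],"jaw":-1},{"rotation":[0,0,0],"travel":[0,0,0],"jaw":-1},{"rotation":[0,0,0],"travel":[0,0,0],"jaw":-1},{"rotation":[0,0,0],"travel":[0,0,0],"jaw":-1}]' 50
```

```text
time: 5.48
ee_pos: [0.504, -0.2776, 0.0773]
tcp_rot: [-90.0, 0.0, 117.1]
wrist_force: [0.7, 0.8, -0.1]
opening: 0.0433
time: 6.22
ee_pos: [0.5043, -0.2778, 0.0776]
tcp_rot: [-90.1, 0.1, 117.2]
wrist_force: [0.0, -0.3, 6.1]
opening: 0.0248
```

```bash
python3 -m jog '[{"rotation":[0,0,0],"travel":[0,0,10],"jaw":-1},{"rotation":[0,0,0],"travel":[0,0,20],"jaw":-1},{"rotation":[0,0,0],"travel":[0,0,25],"jaw":-1},{"rotation":[0,0,0],"travel":[0,0,25],"jaw":-1},{"rotation":[0,0,-4],"travel":[0,20,0],"jaw":-1},{"rotation":[0,0,-4],"travel":[-1,35,0],"jaw":-1},{"rotation":[0,0,-5],"travel":[-1,40,0],"jaw":-1},{"rotation":[0,0,-5],"travel":[-1,40,0],"jaw":-1}]' 50
python3 -m jog '[{"rotation":[0,0,-5],"travel":[-1,40,0],"jaw":-1},{"rotation":[0,0,-4.7],"travel":[0,30,0],"jaw":-1},{"rotation":[0,0,0],"travel":[0,18,0],"jaw":-1},{"rotation":[0,0,0],"travel":[0,0,0],"jaw":-1},{"rotation":[0,0,0],"travel":[0,0,0],"jaw":-1}]' 50
python3 - <<'E'
from h import *
np.set_printoptions(precision=4,suppress=True)
o=bot.get_obs();print(o['time'],o['q'],o['ee_pos'],o['tcp_rot'],o['wrist_force'])
im=bot.camera('top');save('t3',cv2.convertScaleAbs(cv2.resize(im[200:320,200:440],None,fx=3,fy=3,interpolation=cv2.INTER_CUBIC),alpha=1.5))
im=bot.camera('scene');save('s3',cv2.resize(im[140:280,150:430],None,fx=2.8,fy=2.8,interpolation=cv2.INTER_CUBIC))
E
```

```text
time: 7.22
ee_pos: [0.5004, -0.1413, 0.1566]
tcp_rot: [-90.0, -0.0, 99.0]
wrist_force: [0.1, -0.8, -1.7]
opening: 0.0249
time: 7.85
ee_pos: [0.4998, -0.0551, 0.1564]
tcp_rot: [-90.0, 0.0, 89.5]
wrist_force: [0.1, -0.8, -2.6]
opening: 0.0246
7.85 [-6.2793 -2.1061 -1.3713 90.7426 -0.0202 -5.8006] [ 0.4998 -0.0551  0.1564] [-89.9902   0.0193  89.5214] [ 0.0678 -0.7759 -2.5689]
```

View pics/t3.png

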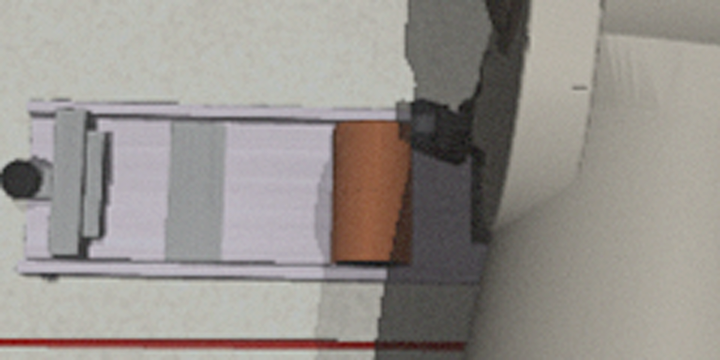

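View pics/s3.png

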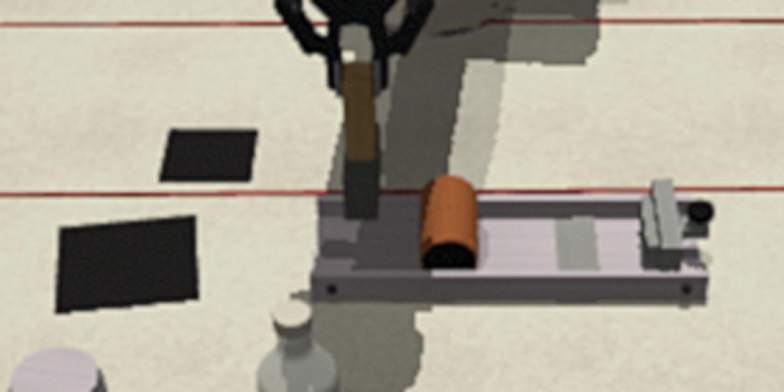

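```bash
python3 -m jog '[{"rotation":[0,0,0],"travel":[0,0,-15],"jaw":-1},{"rotation":[0,0,0],"travel":[0,0,-20],"jaw":-1},{"rotation":[0,0,0],"travel":[0,0,-15],"jaw":-1},{"rotation":[0,0,0],"travel":[0,0,-10],"jaw":-1},{"rotation":[0,0,0],"travel":[0,0,-5],"jaw":-1},{"rotation":[0,0,0],"travel":[0,0,0],"jaw":-1},{"rotation":[0,0,0],"travel":[0,10,0],"jaw":-1},{"rotation":[0,0,0],"travel":[0,10,0],"jaw":-1}]' 50
python3 - <<'E'
from h import *
np.set_printoptions(precision=4,suppress=True)
o=bot.get_obs();print(o['time'],o['q'],o['ee_pos'],o['tcp_rot'],o['wrist_force'])
im=bot.camera('scene');save('s4',cv2.resize(im[140:280,150:430],None,fx=2.8,fy=2.8,interpolation=cv2.INTER_CUBIC))
E
```

```text
time: 8.95
ee_pos: [0.5, -0.0337, 0.0919]
tcp_rot: [-90.0, -0.0, 89.5]
wrist_force: [0.2, 0.2, -2.2]
opening: 0.0252
8.95 [-3.866  -2.5723 -8.9347 83.5945  0.0103 -3.3434] [ 0.5    -0.0337  0.0919] [-90.0437  -0.0078  89.4775] [ 0.2326  0.1963 -2.1988]
```

View pics/s4.png

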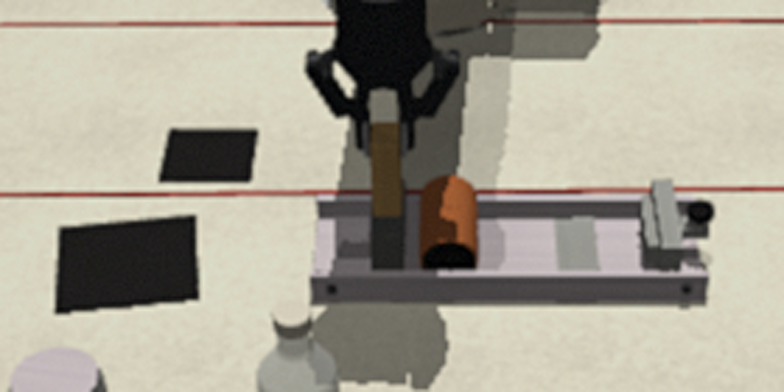

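```bash
python3 -m jog '[{"rotation":[0,0,0],"travel":[0,3,0],"jaw":-1},{"rotation":[0,0,0],"travel":[0,3,0],"jaw":-1},{"rotation":[0,0,0],"travel":[0,2,0],"jaw":-1},{"rotation":[0,0,0],"travel":[0,1,0],"jaw":-1},{"rotation":[0,0,0],"travel":[0,1,0],"jaw":-1},{"rotation":[0,0,0],"travel":[0,1,0],"jaw":-1},{"rotation":[0,0,0],"travel":[0,1,0],"jaw":-1},{"rotation":[0,0,0],"travel":[0,1,0],"jaw":-1}]'
python3 -m jog '[{"rotation":[0,0,0],"travel":[0,1,0],"jaw":-1},{"rotation":[0,0,0],"travel":[0,1,0],"jaw":-1},{"rotation":[0,0,0],"travel":[0,1,0],"jaw":-1},{"rotation":[0,0,0],"travel":[0,2,0],"jaw":-1},{"rotation":[0,0,0],"travel":[0,2,0],"jaw":-1},{"rotation":[0,0,0],"travel":[0,2,0],"jaw":-1},{"rotation":[0,0,0],"travel":[0,3,0],"jaw":-1},{"rotation":[0,0,0],"travel":[0,3,0],"jaw":-1}]'
python3 - <<'E'
from h import *
im=bot.camera('scene');save('s5',cv2.resize(im[140:280,150:430],None,fx=2.8,fy=2.8,interpolation=cv2.INTER_CUBIC))
E
```

```text
time: 10.0
ee_pos: [0.4997, -0.0214, 0.0914]
tcp_rot: [-90.0, 0.0, 89.5]
wrist_force: [0.4, -0.1, -2.8]
opening: 0.0248
time: 11.0
ee_pos: [0.4997, -0.0062, 0.0914]
tcp_rot: [-90.0, -0.0, 89.5]
wrist_force: [-0.1, -1.0, -1.7]
opening: 0.025
```

View pics/s5.png

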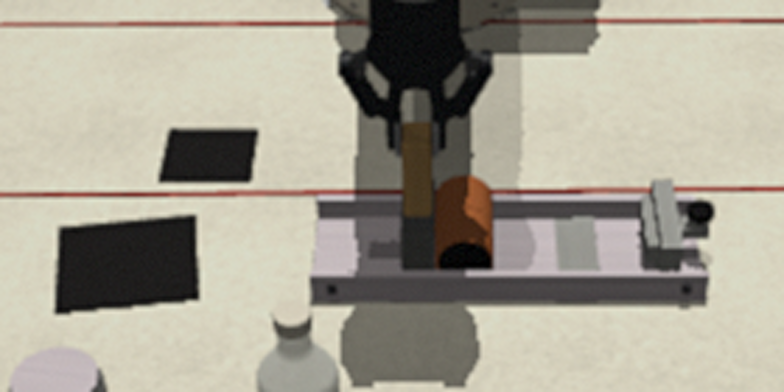

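```bash
python3 -m jog '[{"rotation":[0,0,0],"travel":[0,3,0],"jaw":-1},{"rotation":[0,0,0],"travel":[0,3,0],"jaw":-1},{"rotation":[0,0,0],"travel":[0,3,0],"jaw":-1},{"rotation":[0,0,0],"travel":[0,3,0],"jaw":-1},{"rotation":[0,0,0],"travel":[0,3,0],"jaw":-1},{"rotation":[0,0,0],"travel":[0,3,0],"jaw":-1},{"rotation":[0,0,0],"travel":[0,3,0],"jaw":-1},{"rotation":[0,0,0],"travel":[0,3,0],"jaw":-1}]'
python3 -m jog '[{"rotation":[0,0,0],"travel":[0,3,0],"jaw":-1},{"rotation":[0,0,0],"travel":[0,3,0],"jaw":-1},{"rotation":[0,0,0],"travel":[0,3,0],"jaw":-1},{"rotation":[0,0,0],"travel":[0.5,3,0],"jaw":-1},{"rotation":[0,0,0],"travel":[0,3,0],"jaw":-1},{"rotation":[0,0,0],"travel":[0,3,0],"jaw":-1},{"rotation":[0,0,0],"travel":[0.5,3,0],"jaw":-1},{"rotation":[0,0,0],"travel":[0,3,0],"jaw":-1}]'
python3 -m jog '[{"rotation":[0,0,0],"travel":[0,3,0],"jaw":-1},{"rotation":[0,0,0],"travel":[0,3,0],"jaw":-1},{"rotation":[0,0,0],"travel":[0,3,0],"jaw":-1},{"rotation":[0,0,0],"travel":[0,3,0],"jaw":-1},{"rotation":[0,0,0],"travel":[0,3,0],"jaw":-1},{"rotation":[0,0,0],"travel":[0,3,0],"jaw":-1},{"rotation":[0,0,0],"travel":[0,2,0],"jaw":-1},{"rotation":[0,0,0],"travel":[0,2,0],"jaw":-1}]'
python3 - <<'E'
from h import *
im=bot.camera('scene');save('s6',cv2.resize(im[140:280,190:430],None,fx=3.2,fy=3.2,interpolation=cv2.INTER_CUBIC))
E
```

```text
time: 12.05
ee_pos: [0.4997, 0.0177, 0.0914]
tcp_rot: [-90.0, 0.0, 89.5]
wrist_force: [0.3, 0.2, -2.1]
opening: 0.0248
time: 13.05
ee_pos: [0.5007, 0.0417, 0.0914]
tcp_rot: [-90.0, 0.0, 89.5]
wrist_force: [0.3, -0.5, -2.6]
opening: 0.0252
time: 14.05
ee_pos: [0.5007, 0.0636, 0.0914]
tcp_rot: [-90.0, 0.0, 89.5]
wrist_force: [-0.0, -0.5, -2.2]
opening: 0.025
```

View pics/s6.png

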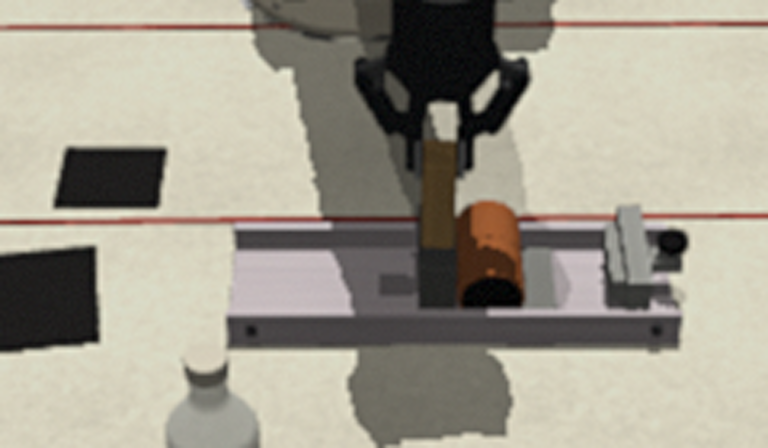

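```bash
python3 -m jog '[{"rotation":[0,0,0],"travel":[0,2,0],"jaw":-1},{"rotation":[0,0,0],"travel":[0,2,0],"jaw":-1},{"rotation":[0,0,0],"travel":[0,2,0],"jaw":-1},{"rotation":[0,0,0],"travel":[0,2,0],"jaw":-1},{"rotation":[0,0,0],"travel":[0,2,0],"jaw":-1},{"rotation":[0,0,0],"travel":[0,2,0],"jaw":-1},{"rotation":[0,0,0],"travel":[0,2,0],"jaw":-1},{"rotation":[0,0,0],"travel":[0,2,0],"jaw":-1}]'
python3 -m jog '[{"rotation":[0,0,0],"travel":[0,2,0],"jaw":-1},{"rotation":[0,0,0],"travel":[0,2,0],"jaw":-1},{"rotation":[0,0,0],"travel":[0,2,0],"jaw":-1},{"rotation":[0,0,0],"travel":[0.5,2,0],"jaw":-1},{"rotation":[0,0,0],"travel":[0,2,0],"jaw":-1},{"rotation":[0,0,0],"travel":[0,2,0],"jaw":-1},{"rotation":[0,0,0],"travel":[0,2,0],"jaw":-1},{"rotation":[0,0,0],"travel":[0,2,0],"jaw":-1}]'
python3 - <<'E'
from h import *
im=bot.camera('scene');save('s7',cv2.resize(im[180:260,290:430],None,fx=5.5,fy=5.5,interpolation=cv2.INTER_CUBIC))
E
```

```text
time: 15.1
ee_pos: [0.5007, 0.0796, 0.0914]
tcp_rot: [-90.0, 0.0, 89.5]
wrist_force: [-0.0, -1.5, -2.4]
opening: 0.0248
time: 16.1
ee_pos: [0.5012, 0.0957, 0.0914]
tcp_rot: [-90.0, 0.0, 89.5]
wrist_force: [0.2, -0.8, -1.8]
opening: 0.0249
```

View pics/s7.png

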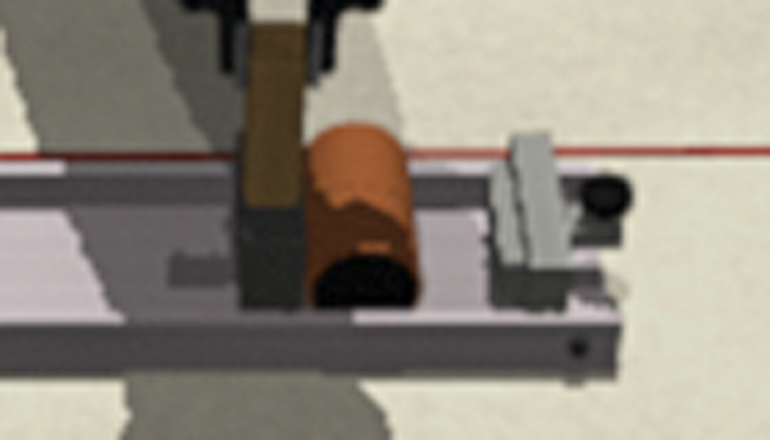

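```bash
python3 -m jog '[{"rotation":[0,0,0],"travel":[0,2,0],"jaw":-1},{"rotation":[0,0,0],"travel":[0,2,0],"jaw":-1},{"rotation":[0,0,0],"travel":[0,2,0],"jaw":-1},{"rotation":[0,0,0],"travel":[0,2,0],"jaw":-1},{"rotation":[0,0,0],"travel":[0,1.5,0],"jaw":-1},{"rotation":[0,0,0],"travel":[0,1,0],"jaw":-1},{"rotation":[0,0,0],"travel":[0,0.8,0],"jaw":-1},{"rotation":[0,0,0],"travel":[0,0.5,0],"jaw":-1}]'
python3 -m jog '[{"rotation":[0,0,0],"travel":[0,0.5,0],"jaw":-1},{"rotation":[0,0,0],"travel":[0,0.5,0],"jaw":-1},{"rotation":[0,0,0],"travel":[0,0.5,0],"jaw":-1},{"rotation":[0,0,0],"travel":[0,0.5,0],"jaw":-1},{"rotation":[0,0,0],"travel":[0,0.5,0],"jaw":-1},{"rotation":[0,0,0],"travel":[0,0.5,0],"jaw":-1},{"rotation":[0,0,0],"travel":[0,0.5,0],"jaw":-1},{"rotation":[0,0,0],"travel":[0,0.5,0],"jaw":-1}]'
python3 - <<'E'
from h import *
im=bot.camera('scene');save('s8',cv2.resize(im[180:260,290:430],None,fx=5.5,fy=5.5,interpolation=cv2.INTER_CUBIC))
E
```

```text
time: 17.15
ee_pos: [0.5012, 0.1074, 0.0914]
tcp_rot: [-90.0, 0.0, 89.5]
wrist_force: [-0.0, -0.2, -1.5]
opening: 0.0249
time: 18.15
ee_pos: [0.5012, 0.1114, 0.0914]
tcp_rot: [-90.0, -0.0, 89.5]
wrist_force: [0.5, -0.4, -1.7]
opening: 0.0248
```

View pics/s8.png

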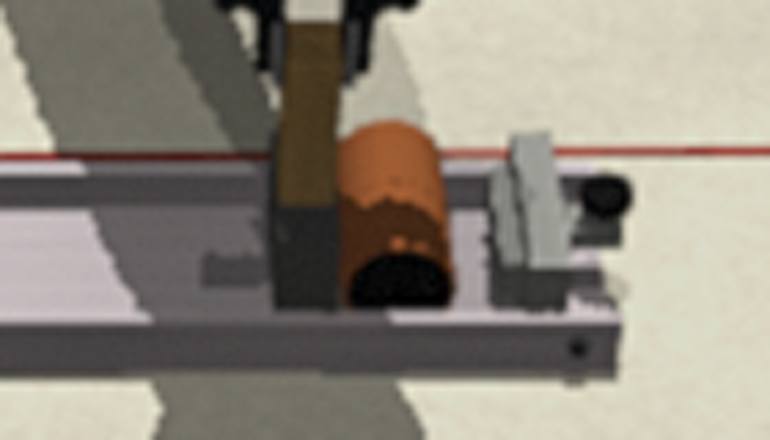

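```bash
python3 -m jog '[{"rotation":[0,0,0],"travel":[0,0.6,0],"jaw":-1},{"rotation":[0,0,0],"travel":[0,0.6,0],"jaw":-1},{"rotation":[0,0,0],"travel":[0,0.6,0],"jaw":-1},{"rotation":[0,0,0],"travel":[0,0.6,0],"jaw":-1},{"rotation":[0,0,0],"travel":[0,0.6,0],"jaw":-1},{"rotation":[0,0,0],"travel":[0,0.6,0],"jaw":-1},{"rotation":[0,0,0],"travel":[0,0.6,0],"jaw":-1},{"rotation":[0,0,0],"travel":[0,0.6,0],"jaw":-1}]'
python3 -m jog '[{"rotation":[0,0,0],"travel":[0,0.6,0],"jaw":-1},{"rotation":[0,0,0],"travel":[0,0.6,0],"jaw":-1},{"rotation":[0,0,0],"travel":[0,0.6,0],"jaw":-1},{"rotation":[0,0,0],"travel":[0,0.6,0],"jaw":-1},{"rotation":[0,0,0],"travel":[0,0.6,0],"jaw":-1},{"rotation":[0,0,0],"travel":[0,0.6,0],"jaw":-1},{"rotation":[0,0,0],"travel":[0,0.6,0],"jaw":-1},{"rotation":[0,0,0],"travel":[0,0.6,0],"jaw":-1}]'
python3 - <<'E'
from h import *
im=bot.camera('scene');save('s9',cv2.resize(im[180:260,290:430],None,fx=5.5,fy=5.5,interpolation=cv2.INTER_CUBIC))
E
```

```text
time: 19.2
ee_pos: [0.5012, 0.1162, 0.0914]
tcp_rot: [-90.0, -0.0, 89.5]
wrist_force: [-0.9, -0.7, -2.3]
opening: 0.0249
time: 20.2
ee_pos: [0.5012, 0.121, 0.0914]
tcp_rot: [-90.0, -0.0, 89.5]
wrist_force: [0.2, 0.9, -2.9]
opening: 0.025
```

View pics/s9.png

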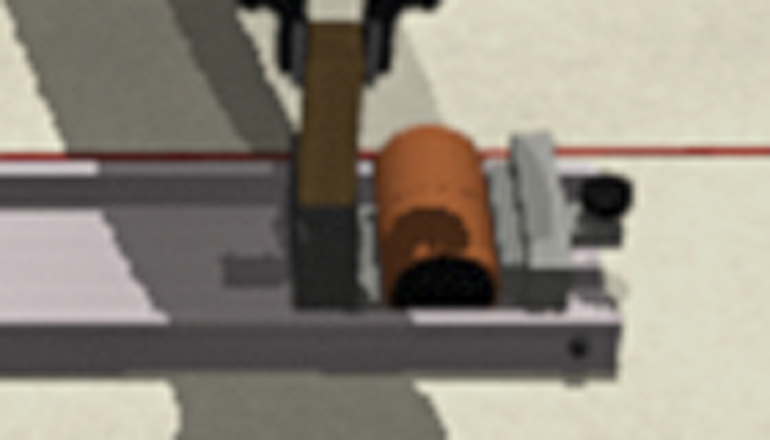

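```bash
python3 -m jog '[{"rotation":[0,0,0],"travel":[0,1,0],"jaw":-1},{"rotation":[0,0,0],"travel":[0,1,0],"jaw":-1},{"rotation":[0,0,0],"travel":[0,1,0],"jaw":-1},{"rotation":[0,0,0],"travel":[0,1,0],"jaw":-1},{"rotation":[0,0,0],"travel":[0,1,0],"jaw":-1},{"rotation":[0,0,0],"travel":[0,0.5,0],"jaw":-1},{"rotation":[0,0,0],"travel":[0,0.5,0],"jaw":-1},{"rotation":[0,0,0],"travel":[0,0.5,0],"jaw":-1}]'
python3 - <<'E'
from h import *
print(np.mean([bot.get_obs()['wrist_force'] for _ in range(5)],axis=0))
im=bot.camera('scene');save('s10',cv2.resize(im[180:260,290:430],None,fx=5.5,fy=5.5,interpolation=cv2.INTER_CUBIC))
E
```

```text
time: 21.25
ee_pos: [0.5012, 0.1275, 0.0914]
tcp_rot: [-90.0, 0.0, 89.5]
wrist_force: [-0.1, 0.3, -1.4]
opening: 0.0249
[-0.06508973  0.27910319 -1.35496256]
```

View pics/s10.png

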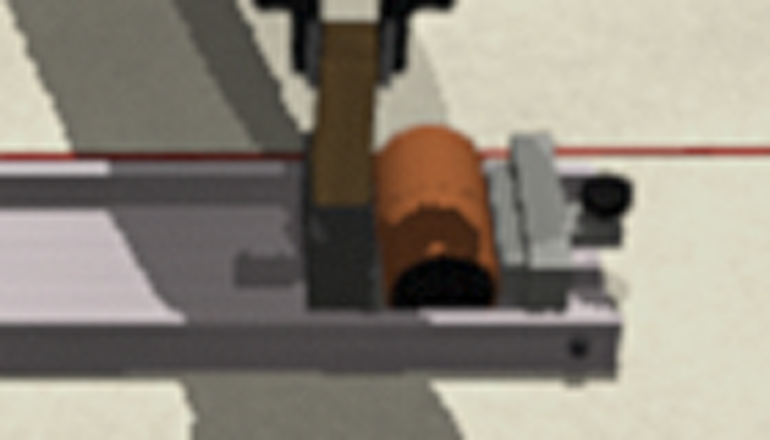

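```bash
for i in 1; do python3 -m jog '[{"rotation":[0,0,0],"travel":[0,0.4,0],"jaw":-1},{"rotation":[0,0,0],"travel":[0,0.4,0],"jaw":-1},{"rotation":[0,0,0],"travel":[0,0.4,0],"jaw":-1}]'; done
```

```text
time: 21.68
ee_pos: [0.5012, 0.1287, 0.0914]
tcp_rot: [-90.0, 0.0, 89.5]
wrist_force: [-0.5, 0.1, -2.1]
opening: 0.0253
```

```bash
python3 -m jog '[{"rotation":[0,0,0],"travel":[0,0.4,0],"jaw":-1},{"rotation":[0,0,0],"travel":[0,0.4,0],"jaw":-1}]'
```

```text
time: 21.92
ee_pos: [0.5012, 0.1295, 0.0914]
tcp_rot: [-90.0, 0.0, 89.5]
wrist_force: [0.2, -0.8, -1.2]
opening: 0.025
```

```bash
python3 -m jog '[{"rotation":[0,0,0],"travel":[0,0.4,0],"jaw":-1},{"rotation":[0,0,0],"travel":[0,0.4,0],"jaw":-1}]'
```

```text
time: 22.18
ee_pos: [0.5012, 0.1303, 0.0914]
tcp_rot: [-90.0, 0.0, 89.5]
wrist_force: [0.4, 0.3, -2.6]
opening: 0.0248
```

```bash
python3 -m jog '[{"rotation":[0,0,0],"travel":[0,0.4,0],"jaw":-1},{"rotation":[0,0,0],"travel":[0,0.3,0],"jaw":-1}]'
```

```text
time: 22.42
ee_pos: [0.5012, 0.131, 0.0914]
tcp_rot: [-90.0, 0.0, 89.5]
wrist_force: [0.5, 0.0, -2.3]
opening: 0.025
```

```bash
python3 -m jog '[{"rotation":[0,0,0],"travel":[0,0.3,0],"jaw":-1},{"rotation":[0,0,0],"travel":[0,0.3,0],"jaw":-1}]'
```

```text
time: 22.68
ee_pos: [0.5012, 0.1315, 0.0914]
tcp_rot: [-90.0, 0.0, 89.5]
wrist_force: [0.2, -0.3, -2.2]
opening: 0.0252
```

```bash
python3 -m jog '[{"rotation":[0,0,0],"travel":[0,0.3,0],"jaw":-1},{"rotation":[0,0,0],"travel":[0,0.3,0],"jaw":-1}]'
python3 - <<'E'
from h import *
im=bot.camera('scene');save('s11',cv2.resize(im[180:260,290:430],None,fx=5.5,fy=5.5,interpolation=cv2.INTER_CUBIC))
E
```

```text
time: 22.92
ee_pos: [0.5012, 0.1319, 0.0914]
tcp_rot: [-90.0, 0.0, 89.5]
wrist_force: [0.7, -1.6, -1.2]
opening: 0.025
```

View pics/s11.png

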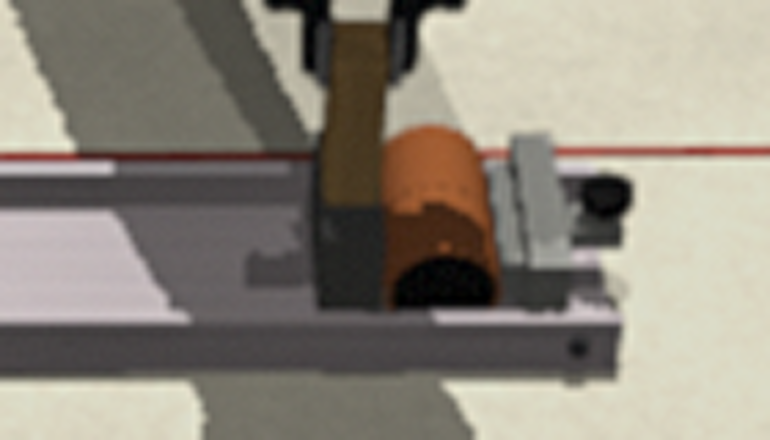

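```bash
python3 -m jog '[{"rotation":[0,0,0],"travel":[0,0.3,0],"jaw":-1}]';python3 - <<'E'
from h import *
o=bot.get_obs();print(o['ee_pos'],o['wrist_force'])
E
```

```text
time: 23.1
ee_pos: [0.5012, 0.1321, 0.0914]
tcp_rot: [-90.0, 0.0, 89.5]
wrist_force: [0.7, -2.7, -1.5]
opening: 0.0247
[0.501248   0.13212828 0.09140433] [ 0.65474111 -2.72958361 -1.54551991]
```

```bash
python3 -m jog '[{"rotation":[0,0,0],"travel":[0,0.2,0],"jaw":-1}]';python3 - <<'E'
from h import *
o=bot.get_obs();print(o['ee_pos'],o['wrist_force'])
E
```

```text
time: 23.22
ee_pos: [0.5013, 0.1323, 0.0914]
tcp_rot: [-90.0, 0.0, 89.5]
wrist_force: [0.1, -4.9, -0.7]
opening: 0.0251
[0.50129852 0.13226086 0.0914419 ] [ 0.12577476 -4.91691034 -0.73796966]
```

```bash
python3 -m jog '[{"rotation":[0,0,0],"travel":[0,0.2,0],"jaw":-1}]';python3 - <<'E'
from h import *
o=bot.get_obs();print(o['ee_pos'],o['wrist_force'])
E
```

```text
time: 23.35
ee_pos: [0.5013, 0.1324, 0.0914]
tcp_rot: [-90.0, 0.1, 89.5]
wrist_force: [0.5, -4.5, -0.6]
opening: 0.025
[0.50126898 0.13241116 0.09143619] [ 0.51269808 -4.52897604 -0.61910072]
```

```bash
python3 -m jog '[{"rotation":[0,0,0],"travel":[0,0,0],"jaw":-1}]' | grep force; python3 -m jog '[{"rotation":[0,0,0],"travel":[0,0,0],"jaw":-1}]'| grep force; python3 -m jog '[{"rotation":[0,0,0],"travel":[0,0,0],"jaw":-1}]'| grep force; python3 -m jog '[{"rotation":[0,0,0],"travel":[0,0,0],"jaw":-1}]'
```

```text
wrist_force: [0.7, -6.1, -1.2]
wrist_force: [-0.4, -5.3, -0.8]
wrist_force: [-0.1, -5.7, -0.9]
time: 23.85
ee_pos: [0.5013, 0.1324, 0.0914]
tcp_rot: [-90.0, 0.1, 89.5]
wrist_force: [0.1, -5.3, -1.4]
opening: 0.0251
```

```bash
python3 -m jog '[{"rotation":[0,0,0],"travel":[0,0,0],"jaw":-1},{"rotation":[0,0,0],"travel":[0,0,0],"jaw":-1},{"rotation":[0,0,0],"travel":[0,0,0],"jaw":-1}]' | grep force; python3 -m jog '[{"rotation":[0,0,0],"travel":[0,0,0],"jaw":-1},{"rotation":[0,0,0],"travel":[0,0,0],"jaw":-1},{"rotation":[0,0,0],"travel":[0,0,0],"jaw":-1}]'
python3 - <<'E'
from h import *
im=bot.camera('scene');save('s12',cv2.resize(im[180:260,290:430],None,fx=5.5,fy=5.5,interpolation=cv2.INTER_CUBIC))
E
python3 -m jog '[{"rotation":[0,0,0],"travel":[0,-0.5,0],"jaw":-1},{"rotation":[0,0,0],"travel":[0,-1,0],"jaw":-1},{"rotation":[0,0,0],"travel":[0,-3,0],"jaw":-1},{"rotation":[0,0,0],"travel":[0,-10,0],"jaw":-1},{"rotation":[0,0,0],"travel":[0,-20,0],"jaw":-1},{"rotation":[0,0,0],"travel":[0,-20,0],"jaw":-1},{"rotation":[0,0,0],"travel":[0,-10,5],"jaw":-1},{"rotation":[0,0,0],"travel":[0,0,20],"jaw":-1}]'
python3 - <<'E'
from h import *
im=bot.camera('scene');save('s13',cv2.resize(im[180:260,290:430],None,fx=5.5,fy=5.5,interpolation=cv2.INTER_CUBIC))
E
```

```text
wrist_force: [0.6, -4.9, -1.1]
time: 24.6
ee_pos: [0.5013, 0.1324, 0.0915]
tcp_rot: [-90.0, 0.0, 89.5]
wrist_force: [0.1, -5.2, -1.5]
opening: 0.025
time: 25.65
ee_pos: [0.5006, 0.0675, 0.116]
tcp_rot: [-89.9, -0.0, 89.4]
wrist_force: [-0.6, -0.1, -2.1]
opening: 0.025
```

View pics/s13.png

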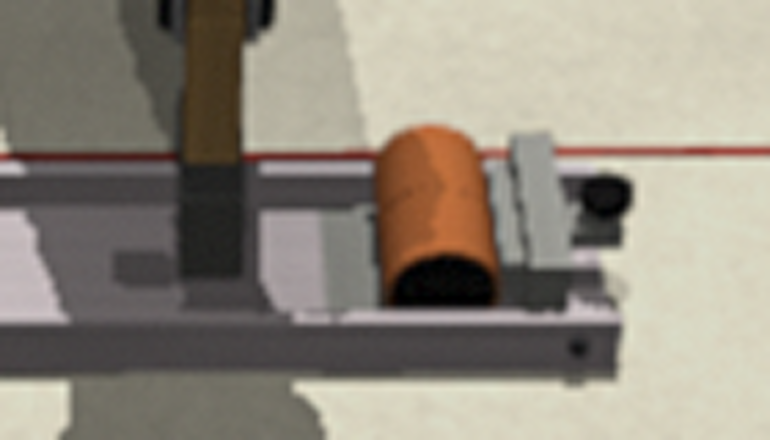

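```bash
python3 -m jog '[{"rotation":[0,0,0],"travel":[0,0,20],"jaw":-1},{"rotation":[0,0,0],"travel":[0,-20,20],"jaw":-1},{"rotation":[0,0,3],"travel":[0,-40,0],"jaw":-1},{"rotation":[0,0,4],"travel":[0,-45,0],"jaw":-1},{"rotation":[0,0,4],"travel":[0,-45,0],"jaw":-1},{"rotation":[0,0,4],"travel":[0,-45,0],"jaw":-1},{"rotation":[0,0,4],"travel":[0,-45,0],"jaw":-1},{"rotation":[0,0,4],"travel":[0,-45,0],"jaw":-1}]'
python3 -m jog '[{"rotation":[0,0,4],"travel":[0,-35,0],"jaw":-1},{"rotation":[0,0,0.7],"travel":[1,-20,0],"jaw":-1},{"rotation":[0,0,0],"travel":[0,-6,-10],"jaw":-1},{"rotation":[0,0,0],"travel":[0,0,-20],"jaw":-1},{"rotation":[0,0,0],"travel":[0,0,-10],"jaw":-1},{"rotation":[0,0,0],"travel":[0,0,0],"jaw":-1},{"rotation":[0,0,0],"travel":[0,0,0],"jaw":-1}]'
python3 - <<'E'
from h import *
o=bot.get_obs();print(o['ee_pos'],o['tcp_rot'],o['wrist_force'])
im=bot.camera('scene');save('s14',cv2.resize(im[160:270,150:290],None,fx=5,fy=5,interpolation=cv2.INTER_CUBIC))
E
```

```text
time: 26.7
ee_pos: [0.5013, -0.2181, 0.1565]
tcp_rot: [-90.0, 0.0, 112.6]
wrist_force: [0.3, 0.0, -2.1]
opening: 0.0249
time: 27.58
ee_pos: [0.5025, -0.2774, 0.1171]
tcp_rot: [-90.0, 0.0, 117.2]
wrist_force: [1.0, -0.2, -2.1]
opening: 0.0249
[ 0.50253549 -0.2773996   0.11711407] [-9.00349857e+01  4.21933993e-02  1.17208167e+02] [ 1.04465546 -0.16277256 -2.05538823]
```

View pics/s14.png

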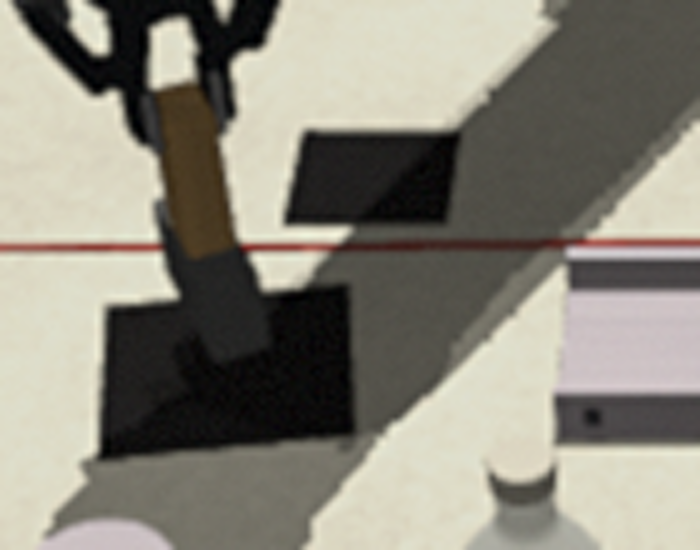

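```bash
python3 -m jog '[{"rotation":[0,0,0],"travel":[-0.5,-1,-12],"jaw":-1},{"rotation":[0,0,0],"travel":[0,0,-12],"jaw":-1},{"rotation":[0,0,0],"travel":[0,0,-8],"jaw":-1},{"rotation":[0,0,0],"travel":[0,0,-4],"jaw":-1},{"rotation":[0,0,0],"travel":[0,0,-1.5],"jaw":-1},{"rotation":[0,0,0],"travel":[0,0,-0.5],"jaw":-1},{"rotation":[0,0,0],"travel":[0,0,-0.5],"jaw":-1},{"rotation":[0,0,0],"travel":[0,0,0],"jaw":-1}]'
```

```text
time: 28.62
ee_pos: [0.5018, -0.2787, 0.0781]
tcp_rot: [-90.0, 0.0, 117.2]
wrist_force: [0.0, -0.5, -1.8]
opening: 0.0251
```

```bash
python3 -m jog '[{"rotation":[0,0,0],"travel":[0,0,-0.5],"jaw":-1},{"rotation":[0,0,0],"travel":[0,0,-0.3],"jaw":-1},{"rotation":[0,0,0],"travel":[0,0,0],"jaw":-1}]'
```

```text
time: 29.0
ee_pos: [0.5018, -0.2787, 0.0776]
tcp_rot: [-90.0, 0.0, 117.2]
wrist_force: [-1.5, 0.1, 4.4]
opening: 0.0247
```

```bash
python3 -m jog '[{"rotation":[0,0,0],"travel":[0,0,0],"jaw":-0.35},{"rotation":[0,0,0],"travel":[0,0,0],"jaw":-0.25},{"rotation":[0,0,0],"travel":[0,0,0],"jaw":-0.1},{"rotation":[0,0,0],"travel":[0,0,0],"jaw":0.1},{"rotation":[0,0,0],"travel":[0,0,0],"jaw":0.3},{"rotation":[0,0,0],"travel":[0,0,0],"jaw":0.3},{"rotation":[0,0,0],"travel":[0,0,0],"jaw":0.3},{"rotation":[0,0,0],"travel":[0,0,0],"jaw":0.3}]' 20
python3 -m jog '[{"rotation":[0,0,0],"travel":[0,0,8],"jaw":0.3},{"rotation":[0,0,0],"travel":[0,0,15],"jaw":0.3},{"rotation":[0,0,0],"travel":[0,0,20],"jaw":0.3},{"rotation":[0,0,0],"travel":[0,0,25],"jaw":0.3},{"rotation":[0,0,0],"travel":[0,0,25],"jaw":0.3},{"rotation":[0,0,0],"travel":[0,0,25],"jaw":0.3},{"rotation":[0,0,0],"travel":[-30,-30,10],"jaw":0.3},{"rotation":[0,0,0],"travel":[-40,-40,0],"jaw":0.3}]'
python3 -m jog '[{"rotation":[0,0,0],"travel":[-35,-40,0],"jaw":0.3},{"rotation":[0,0,0],"travel":[-35,-40,0],"jaw":0.3},{"rotation":[0,0,0],"travel":[-20,-30,0],"jaw":0.3},{"rotation":[0,0,0],"travel":[0,0,0],"jaw":0.3},{"rotation":[0,0,0],"travel":[0,0,0],"jaw":0.3}]'
python3 - <<'E'
from h import *
im=bot.camera('scene');save('s15',im)
im=bot.camera('top');save('t15',im)
c=im[225:305,425:515];save('c15',cv2.convertScaleAbs(cv2.resize(c,None,fx=7,fy=7,interpolation=cv2.INTER_CUBIC),alpha=1.8))
c=im[225:305,200:400];save('d15',cv2.convertScaleAbs(cv2.resize(c,None,fx=4,fy=4,interpolation=cv2.INTER_CUBIC),alpha=1.5))
E
```

```text
time: 30.0
ee_pos: [0.5017, -0.2787, 0.0771]
tcp_rot: [-90.0, -0.0, 117.2]
wrist_force: [0.4, 0.2, 0.4]
opening: 0.0555
time: 31.0
ee_pos: [0.432, -0.3492, 0.2073]
tcp_rot: [-90.1, 0.2, 117.3]
wrist_force: [0.5, -1.2, -0.4]
opening: 0.0553
time: 31.62
ee_pos: [0.342, -0.4584, 0.2058]
tcp_rot: [-90.0, 0.0, 117.2]
wrist_force: [0.8, -0.0, 0.1]
opening: 0.0556
```

View pics/s15.png

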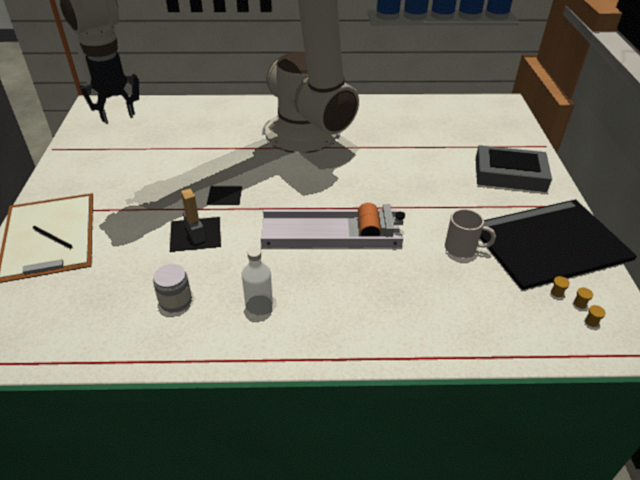

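View pics/c15.png

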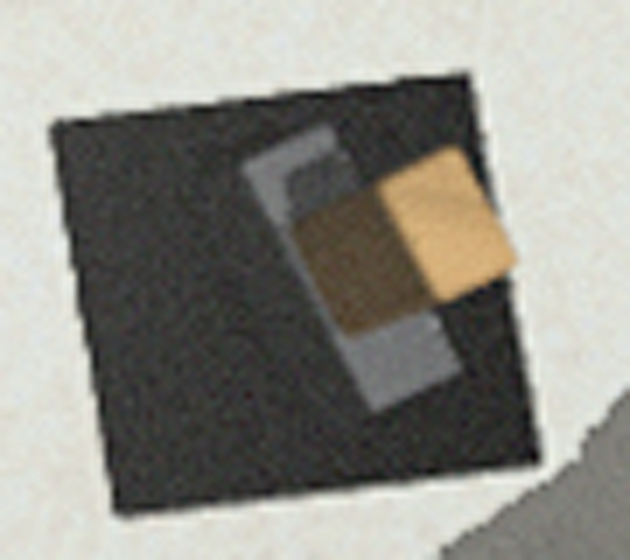

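View pics/d15.png

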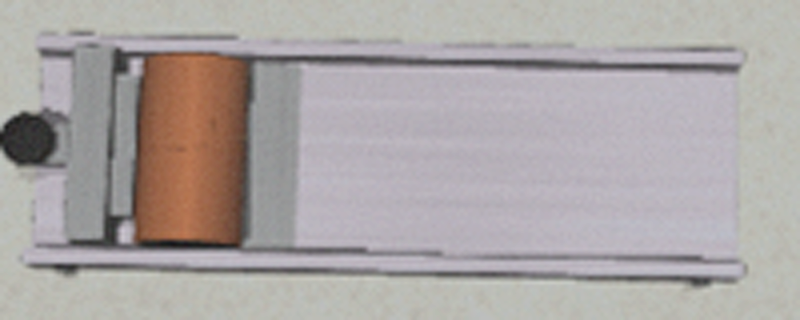

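```bash
python3 - <<'E'
from h import *
q=np.array([onz('top',[(x+.5)/7-.5+425,(y+.5)/7-.5+225],.054)[:2] for x,y in [(242,165),(330,125),(460,370),(376,412)]]);print(q.mean(0))
a=cv2.imread('pics/top0.png')[225:305,205:236].astype(int);b=cv2.imread('pics/t15.png')[225:305,205:236].astype(int);print(abs(a-b).mean(),abs(a-b).max())
print(bot.job_done())
E
```

```text
[ 0.50272956 -0.27856205]
4.119489247311828 93
the job is handed in; nothing more can be done
None
```

I rolled the coupling with the paddle over the lip and into the pocket, then pressed it against the facing bar. The wrist force read about 4.5 to 6 N (mean about 5.3 N) for about 1.2 s. The paddle is standing upright on its larger mat, released, and I handed the job in at about 32 s.

**Last checks:**
- **Coupling:** it sits in the pocket against the bar.
- **Paddle:** it stands about 1 mm from the mat's centre, measured at (0.503, -0.279) against (0.503, -0.278).
- **Other things:** by eye, the mug, bottle and tin had not moved.
- **Robot:** the gripper is well clear of everything.

**Stop:** its edges and knob sit at the same pixels in the before and after pictures. The numeric image difference was inconclusive: mean 4, with a peak of 93. The compared area took in the edge of the coupling now resting there, which may be the cause. A shift of under about 1 mm would not show.

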